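# Set a frame rail's depth tell-tale with a gap blade

## Robot

A 7-joint arm with a two-finger parallel gripper is mounted at the origin on the work surface. World frame = base frame: x ahead of the robot, y to its left, z up, the work surface at z = 0. Lengths are in mm, angles in rad, forces in N, time in s.
With the tool pointing down it reaches from about 400 to 875 mm from the base axis. Payload 4.4 kg.
Tool frame: the origin (TCP) lies midway between the tips of the shut fingers; the grasp point (between the pads) lies 19 mm behind it; z points along the fingers, y is the line along which they close (so a half turn about z gives the same grasp; the last joint's range is limited). The gripper opens to 85 mm and grips with 20 to 120 N. Pads are 22 mm wide; open, the fingers measure 114 mm over their backs; the gripper's body (76 mm by 85 mm) begins 54 mm behind the grasp point. The pads swing forward as they close: fully open they stand 13 mm farther back than shut.
Start: joints at [-1.204, 0.628, 0.038, 1.517, -0.027, 0.996, -0.02], TCP at [272.598, 590.092, 231.313] pointing down, gripper open.
Joint ranges: [-3.06, 3.06], [-0.37, 2.12], [-1.25, 1.32], [0.18, 2.47], [-1.1, 4.24], [0.23, 1.98], [-2.94, 2.94]. Speed limits (rad/s): [2.57, 2.57, 3.14, 3.14, 3.14, 3.14, 3.14].

## Interface

Orientations are given as [roll, pitch, yaw] about the fixed x, y, z axes, in that order (R = Rz(yaw) Ry(pitch) Rx(roll)).
In Python, from cell import ctrl gives the robot as it stands.
- The arm moves only by the shell command python3 -m crank 'ROWS' [OPENING]. ROWS is JSON, a list that holds one entry, the list of rows, each a list of 4 numbers: the shift along the tool's x, y, z normalised to -1 to 1, where 1 is 2.5 cm, then the turn about the tool's z normalised to -1 to 1, where 1 is 0.08 rad. In form: [[[dx, dy, dz, turn], ...]]. A call has 1 to 12 rows; each row shifts and turns the commanded pose from where the row before left it, along the tool's axes as they then stand; what a row does not reach is not made up. A row lasts 1/12 s, in which the tool goes at most 41.7 mm and 7.16 degrees, less where a joint would pass 70% of its speed; a pose out of reach is approached as far as the arm can. A call with a number of a shift or a turn outside -1 to 1 is refused whole. A call with a gripper value outside its range is refused whole. OPENING is the closure, from -1 (fully open) to 1 (shut), set as the call begins (- or left out, the last holds). The fingers move at their own pace and stop on an object; the grip force is fixed at half the most. Time passes only in rows, so rows that do not move let the fingers close. It gives the time, the measured TCP pose, the force, the opening and the grip force at its end, in the units of the state.
- ctrl.read_state(): the state, without advancing time (a new reading comes with each control period).
- ctrl.get_image(name): name is "scene" or "top"; returns a dict with "img" (384x512x3 uint8, red, green, blue), "intrinsics" (3x3 intrinsics, pixels), "extrinsics" (4x4, takes a point from camera to world coordinates). Camera axes: x right, y up, looking along -z (the intrinsics and any distortion apply to the point x, -y, -z); pixel columns grow to the right and rows downward; lengths in mm; the calibration is good to about 2 mm. A picture is of the moment at which its call begins. There is no depth.
- ctrl.finish_job(): hands the job in; it is judged then, once.
Trained networks look in the newest picture that a camera, given by its name, has taken for a name from the list of things; names that differ only in an ending like _2 or _b are one class to them, and where a whole thing is asked for, a point or a joint stands for the part that bears it (a point fixed in the world has none). Each returns a list of dicts, best first, with "confidence" (0 to 1); they miss things now and then, are a little off and sometimes report something else, mostly with a low value. They report only what shows in the picture. A call takes as long as a camera call. They do not tell look-alikes from the thing itself.
- ctrl.find_in(camera, target): "position" ([row, column] in pixels, amid what is visible of it).
- ctrl.trace(camera, target): "mask" (384x512 bool, what is visible of it) and "position" ([row, column] in pixels, amid what is visible of it).
- ctrl.place_of(camera, target): "position" ([row, column] in pixels: a listed point, or the origin of a listed thing).
The state is a dict: "clock": time; "qpos": joint angles; "qd": joint speeds; "tau": joint torques, N m; "eef_pos": TCP position; "tool_rot": TCP orientation; "force": force on the tool from outside, world axes, zero at the start; "torque": the same for the moment, N m; "width": finger opening in mm; "gripper_force": force on a finger pad.
Only numpy, scipy, OpenCV 4.12 (cv2) and the standard library are available. Lean on these libraries where they do the work, as an engineer would, in place of code of your own. Each camera call takes 0.05 s, during which the arm holds its last target. There are 200 camera calls.

## Task

Slide the flat blue gauge blade, rounded nose first, along the table into the gap under the clamped frame rail, feel for the tongue hidden inside, and push it on until the end of the red tongue behind the rail is flush with the ends of its two grey guides. The tongue does not spring back, so do not push it too far. The robot itself must not touch the jig, and the other things on the table stay where they are; leave the blade lying in the gap.

Things in the scene. Friction and masses are not known exactly. Their poses are not given: they have to be found in the camera images.
- blade: Gauge blade: flat blue plate loose on the table, 150 x 100 x 10 mm, about 0.4 kg, too wide to grasp: push its edges with the fingertips. Origin: centre of its underside; x runs along its length to the nose, z up. Nose corners rounded (12 mm), rear corners square. Starts before the slot, 50 to 100 mm off its axis on the jig's -y side (away from the robot), turned up to 0.3 rad.
- blade_nose (a point): Middle of the blade's front (nose) edge on the underside: 75 mm from the blade's origin along its x.
- jig: Fixed jig. Origin: on the table, middle of the slot's mouth, where the parallel part begins; x is the insertion direction, z up. Slot 104 mm wide (y = -52 to 52 mm), floor is the table, roof 16 mm up, between aluminium cheeks (x = 0 to 80 mm). In front of the mouth yellow lead-in cheeks flare out at 24 degrees to x = -30, y = +-65 mm. The robot must not touch any of the jig.
- rail_top (a point): Middle of the top of the dark 50 mm square-tube rail lying across the slot on the jig's cheeks: jig x = 10 to 60 mm, y = -150 to 150 mm, top 66 mm above the table. Toggle clamps with red handles, up to 130 mm high, hold it at both ends from behind (jig x above 60 mm).
- jig_back (a point): Point on the jig's axis 155 mm beyond the mouth, on the bed plate behind the rail. Here the tongue's red tail, 26 mm wide, slides between two grey guide blocks 50 mm long. The tongue's foot, 60 mm wide, stands in the slot under the rail, its front 35 to 64 mm beyond the mouth: a different place each time, to be felt for.
- tongue (a joint): Travel of the tongue in m, growing as the blade pushes it in. It starts between 0 and 0.004; the tail's end is flush with the guides' far ends at 0.014 (before that it is recessed between them). It slides with about 7 N of friction and stays where it is left; travel 30 mm.
- screwdriver: Bystander, to be left alone: yellow-handled screwdriver, 190 mm, loose. Origin: centre of its underside.
- marker: Bystander, to be left alone: grey and red paint marker, 130 mm, loose. Origin: centre of its underside.
- spray: Bystander, to be left alone: green-labelled spray can, 190 mm tall, loose. Origin: centre of its underside.
- fclamp: Bystander, to be left alone: bar clamp with red grip lying flat, 200 mm, loose. Origin: centre of its underside.
There are look-alikes about, which are no part of the job. There is more than one size of the blade; the one meant has the size given above.

How it is judged (in metres and radians):
On the way:
1. the blade's nose is at least 15 mm inside the slot, in line with it and flat, before the tongue has moved noticeably (x of blade_nose in the frame of jig between 0.015 and 0.1 m and y of blade_nose in the frame of jig between -0.006 and 0.006 m and z of blade_nose in the frame of jig between -0.004 and 0.006 m and angle between the x axis of blade and the x axis of jig, either way round below 0.06 rad and value of joint tongue below 0.007 m), for 0.1 s.
At the end, for the whole second after the job is handed in: The tongue's tail is flush with its guides to within 3.5 mm (joint between 0.0105 and 0.0175), and the blade lies at rest flat in the slot, nose first, at least 30 mm in, within 6 mm of its axis and 0.06 rad of its direction (x of blade_nose in the frame of jig between 0.03 and 0.1 m and y of blade_nose in the frame of jig between -0.006 and 0.006 m and z of blade_nose in the frame of jig between -0.004 and 0.006 m and angle between the x axis of blade and the x axis of jig, either way round below 0.06 rad and value of joint tongue between 0.0105 and 0.0175 m and linear speed of blade below 0.01 m/s); the robot touches nothing.
It fails at once if the robot itself touches the jig (over 2 N) (contact force between any of the arm, the fingers and jig above 2 N).
It fails at once if one of the other things on the table is moved by more than 15 mm (distance of any of screwdriver, marker, spray, fclamp from where it was at the start of the episode above 0.015 m).
It also fails if it takes over 58 s, if anything falls off the work surface, if the arm or the gripper's body presses on something with over 40 N, if the wrist force passes 120 N, or if a joint passes its speed limit or range.

## Working session

There is one attempt and no reset: what is moved stays moved. The work goes in short steps, Python scripts to look and compute and a shell command to move; the robot and the scene stay as the last step left them, time stands still between calls to the robot, and variables do not carry over. Pictures are saved under pics/ and viewed, at most 10 in all, crops included, and the job is handed in when it is done.

```bash
ls; mkdir -p pics
cat > h.py <<'E'
import numpy as np, cv2
from cell import ctrl
def cam(n):
    d=ctrl.get_image(n); return d
def px2w(d,rc,z=0.):
    K=np.array(d["intrinsics"]);T=np.array(d["extrinsics"])
    r=np.linalg.inv(K)@[rc[1],rc[0],1]; r=np.array([r[0],-r[1],-r[2]])
    w=T[:3,:3]@r; o=T[:3,3]; return o+w*(z-o[2])/w[2]
def w2px(d,p):
    K=np.array(d["intrinsics"]);T=np.array(d["extrinsics"])
    c=T[:3,:3].T@(np.array(p)-T[:3,3]); c=np.array([c[0],-c[1],-c[2]]); q=K@c; return q[[1,0]]/q[2]
E
python3 - <<'E'
from h import *
for n in("top","scene"):
    d=cam(n); cv2.imwrite(f"pics/{n}0.png",cv2.cvtColor(d["img"],cv2.COLOR_RGB2BGR))
    print(n,d.keys(),np.round(d["extrinsics"],2).tolist(),np.array(d["intrinsics"]).tolist())
    for t,z in [("blade",0),("blade_nose",0),("jig",0),("rail_top",66),("jig_back",0),("tongue",0),("screwdriver",0),("marker",0),("spray",0),("fclamp",0)]:
        for r in ctrl.place_of(n,t)[:3]:
            print(t,round(r["confidence"],2),np.round(r["position"]),np.round(px2w(d,r["position"],z)))
print(ctrl.read_state())
E
```

```text
pics
top dict_keys(['img', 'intrinsics', 'extrinsics']) [[0.03, 0.99, -0.13, 362.15], [-1.0, 0.02, -0.03, -75.27], [-0.02, 0.13, 0.99, 1263.79], [0.0, 0.0, 0.0, 1.0]] [[427.39194614043515, 0.0, 251.1996024395018], [0.0, 427.39194614043515, 198.4126068187602], [0.0, 0.0, 1.0]]
blade 0.93 [181. 255.] [577. -52.   0.]
blade 0.88 [212. 329.] [ 490. -272.    0.]
blade 0.84 [157. 325.] [ 654. -261.    0.]
blade_nose 0.88 [226. 340.] [ 447. -307.    0.]
blade_nose 0.8 [163. 308.] [ 634. -209.    0.]
blade_nose 0.69 [183. 233.] [567.  13.   0.]
jig 0.97 [197. 205.] [523.  95.   0.]
rail_top 0.78 [196. 188.] [517. 135.  66.]
jig_back 0.9 [202. 155.] [505. 246.   0.]Traceback (most recent call last):
  File "<stdin>", line 6, in <module>
ValueError: it knows: blade, blade_nose, fclamp, jig, jig_back, marker, rail_top, screwdriver, spray
```

Run:
```python
from h import *
for n in("top","scene"):
    d=cam(n); 
    if n=="top": dt=d
    cv2.imwrite(f"pics/{n}0.png",cv2.cvtColor(d["img"],cv2.COLOR_RGB2BGR))
    for t,z in [("blade",0),("blade_nose",0),("jig",0),("rail_top",66),("jig_back",0),("screwdriver",0),("marker",0),("spray",0),("fclamp",0)]:
        for r in ctrl.place_of(n,t)[:4]:
            print(n,t,round(r["confidence"],2),np.round(r["position"]),np.round(px2w(d,r["position"],z)))
    for r in ctrl.trace(n,"blade"):
        m=r["mask"].astype(np.uint8); c=max(cv2.findContours(m,0,1)[0],key=len)
        w=np.array([px2w(d,(p[0][1],p[0][0]),10)[:2] for p in c],np.float32)
        print("  trace",round(r["confidence"],2),np.round(r["position"]),cv2.minAreaRect(w),d["img"][r["mask"]].mean(0).round())
im=cv2.cvtColor(dt["img"],cv2.COLOR_RGB2BGR)
cv2.imwrite("pics/top0c.png",cv2.resize(im[110:270,120:390],None,fx=2.9,fy=2.9,interpolation=2))
print(ctrl.read_state())
```

```text
top blade 0.85 [212. 328.] [ 489. -269.    0.]
top blade 0.77 [154. 326.] [ 662. -264.    0.]
top blade 0.66 [179. 255.] [581. -53.   0.]
top blade 0.24 [155. 364.] [ 662. -378.    0.]
top blade_nose 0.95 [225. 340.] [ 450. -305.    0.]
top blade_nose 0.84 [162. 309.] [ 636. -214.    0.]
top blade_nose 0.67 [156. 364.] [ 659. -378.    0.]
top blade_nose 0.58 [185. 235.] [562.   8.   0.]
top jig 0.86 [198. 207.] [520.  89.   0.]
top rail_top 0.9 [194. 191.] [522. 127.  66.]
top jig_back 0.58 [202. 154.] [506. 248.   0.]
top screwdriver 0.92 [250. 412.] [ 383. -515.    0.]
top marker 0.68 [212. 371.] [ 490. -396.    0.]
top spray 0.63 [149. 107.] [666. 400.   0.]
top spray 0.24 [201. 154.] [507. 250.   0.]
top fclamp 0.83 [153. 367.] [ 668. -386.    0.]
  trace 0.94 [154. 324.] ((654.4190673828125, -254.16192626953125), (71.78593444824219, 109.10277557373047), 19.95208740234375) [ 40.  79. 134.]
  trace 0.74 [211. 329.] ((486.9649353027344, -273.07513427734375), (102.92022705078125, 69.12433624267578), 32.12723159790039) [ 39.  80. 139.]
  trace 0.56 [181. 258.] ((576.9151000976562, -6
[... 1517 characters left out ...]
.4, 'qpos': array([-1.20379015,  0.62839361,  0.03848558,  1.51740915, -0.02701238,
        0.99629183, -0.0200267 ]), 'qd': array([ 3.92168098e-04, -4.62599501e-04, -1.78151404e-03,  5.44285032e-05,
       -1.65493512e-03, -1.60922791e-03, -9.09510236e-04]), 'tau': array([ 1.88413451e-04, -5.63264716e+01,  1.22577041e+00, -1.93776226e+01,
        1.09691007e-02,  1.75237143e-03,  9.72485537e-06]), 'eef_pos': array([272.59239859, 590.09218219, 231.31436341]), 'tool_rot': array([ 3.14157782e+00, -5.56489693e-05,  2.70873951e+00]), 'force': array([-0.79306214,  0.26227687,  0.06417773]), 'torque': array([-0.05477875,  0.00708947,  0.00132544]), 'gripper_force': 0.0, 'width': 85.26657008822443}
```

View pics/top0c.png

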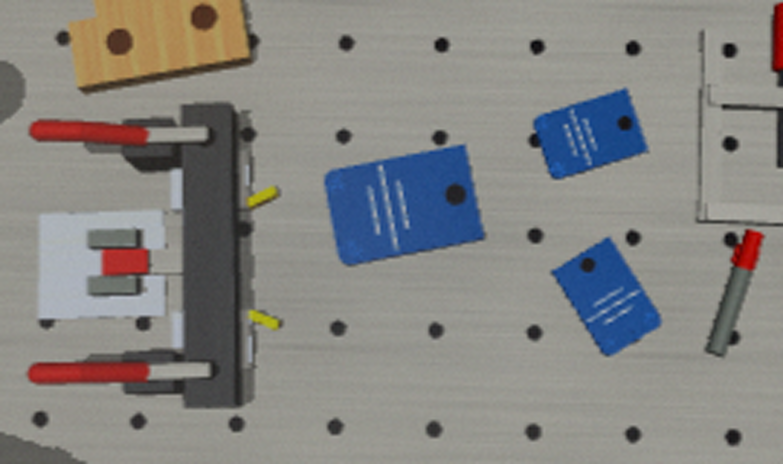

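View pics/scene0.png

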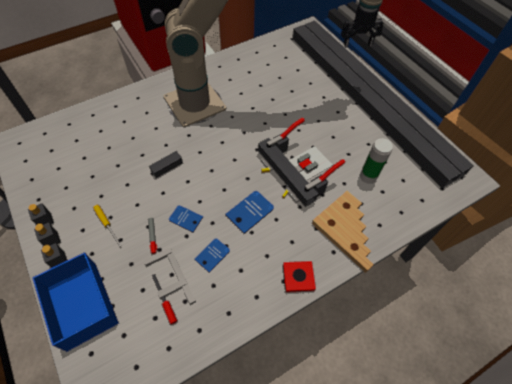

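The top crop shows three blue plates. At full-image pixels (row, column), the big one is at (181, 257), with smaller ones at (154, 325) and (211, 329). Only the first measures about 150 x 104 mm (the others are about 107 x 71 mm), so that is the blade. The jig lies at about (198, 206), with the red tail and grey guides at (201, 162). Next I'll fit the rail and blade angles and check the choice in a close crop.

```bash
cat >> h.py <<'E'
def rect(d,m,z):
    c=max(cv2.findContours(m.astype(np.uint8),0,1)[0],key=len)
    w=np.array([px2w(d,(p[0][1],p[0][0]),z)[:2] for p in c],np.float32)
    return w,cv2.minAreaRect(w)
def blades(n="top",near=None):
    d=cam(n)
    for r in ctrl.trace(n,"blade"):
        w,q=rect(d,r["mask"],10)
        if near is None or np.hypot(*(np.array(q[0])-near))<60: print(n,"blade",round(r["confidence"],2),np.round(q[0],1),np.round(q[1]),round(q[2],1))
    for r in ctrl.place_of(n,"blade_nose"):
        p=px2w(d,r["position"],0)[:2]
        if near is None or np.hypot(*(p-near))<130: print(n,"nose",round(r["confidence"],2),np.round(p,1))
    for r in ctrl.place_of(n,"blade"):
        p=px2w(d,r["position"],0)[:2]
        if near is None or np.hypot(*(p-near))<60: print(n,"org",round(r["confidence"],2),np.round(p,1))
    return d
E
python3 - <<'E'
from h import *
J={};ds={}
for n in("top","scene"):
    for k in range(2):
        d=blades(n,(578,-62)); ds[n]=d
        for t,z in (("jig",0),("rail_top",66),("jig_back",0)):
            for r in ctrl.place_of(n,t)[:1]: print(n,t,np.round(px2w(d,r["position"],z)[:2],1))
    for r in ctrl.trace(n,"rail_top")[:2]:
        m=r["mask"]; print(n,"rail",r["confidence"].__round__(2),np.round(r["position"]),m.sum())
        dark=m&(d["img"].max(2)<75)
        w,q=rect(d,dark,66); print("  dark rect",q)
im=cv2.cvtColor(ds["top"]["img"],cv2.COLOR_RGB2BGR)
cv2.imwrite("pics/c1.png",cv2.resize(im[130:230,130:300],None,fx=4.6,fy=4.6,interpolation=2))
E
```

```text
top blade 0.76 [575.4 -63.3] [105. 154.] 11.2
top nose 0.56 [563.9  16. ]
top org 0.74 [582.4 -65.4]
top jig [522.4  96.2]
top rail_top [516.  122.6]
top jig_back [506.5 256.3]
top blade 0.67 [576.4 -64.2] [101. 150.] 12.8
top org 0.67 [579.  -60.9]
top jig [520.6  94. ]
top rail_top [514.3 133.3]
top jig_back [497.5 256.7]
top rail 0.64 [198. 180.] 5309
  dark rect ((514.4668579101562, 149.3918914794922), (296.1282043457031, 120.14083862304688), 3.0428578853607178)
scene blade 0.79 [581.1 -68.2] [102. 152.] 12.1
scene nose 0.74 [557.4   9.3]
scene org 0.72 [577.5 -65.7]
scene jig [522.3  89.5]
scene rail_top [526.7 130.8]
scene jig_back [498.5 246.7]
scene blade 0.83 [579.4 -64.2] [108. 155.] 12.3
scene nose 0.92 [557.6  13.8]
scene org 0.72 [572.9 -55.9]
scene jig [523.8  89.5]
scene rail_top [532.3 117.6]
scene jig_back [494.2 245.9]
scene rail 0.86 [169. 300.] 3375
  dark rect ((527.1430053710938, 140.8764190673828), (313.5397033691406, 132.99398803710938), 3.556098461151123)
```

View pics/c1.png

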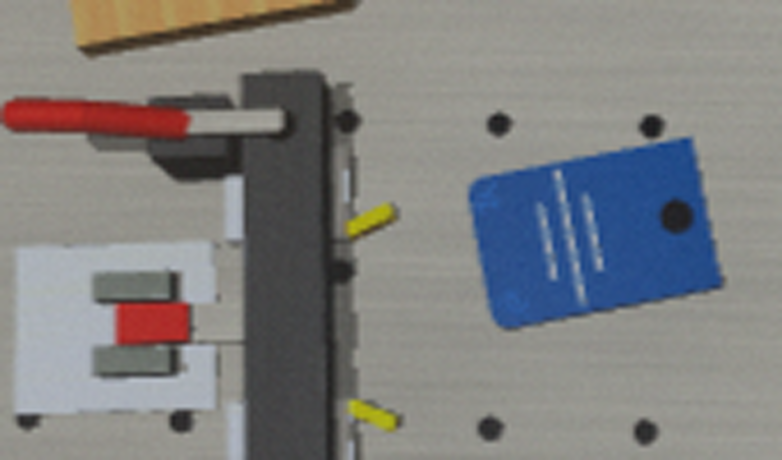

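```bash
python3 -m crank '[[[-1,-0.7,0,-0.4],[-1,-0.7,0,0],[-1,-0.7,0,0],[-1,-0.7,0,0],[-1,-0.7,0,0],[-1,-0.7,0,0],[-1,-0.7,0,0],[-1,-0.7,0,0],[-1,-0.7,0,0],[-1,-0.7,0,0],[-1,-0.7,0,0],[-1,-0.7,0,0]]]' 0
```

```text
clock: 3.9
eef_pos: [466.7, 277.9, 231.5]
tool_rot: [3.141, 0.0, 2.741]
force: [0.0, 0.1, 0.3]
width: 42.8
gripper_force: 0.0
```

The crop shows the 150 x 100 blade, nose to the left, with rounded nose corners at crop pixels (478, 187) and (505, 325). The yellow lead-in tips are at (395, 212) and (395, 425), and the red tail is recessed between its guides. From these I'll get the jig axis.

Run:
```python
from h import *
d=cam("top")
g=lambda c,z,s=4.6,o=(130,130): px2w(d,(o[0]+c[1]/s-.4,o[1]+c[0]/s-.4),z)[:2].round(1)
for z in (8,16,25): print("yellow",z,g((395,212),z),g((395,425),z))
print("tail mid",g((118,323),25),g((188,323),25),"guide ends",g((95,287),25),g((95,360),25))
o=(110,120)
print("rail front",g((235,105),66,2.9,o),g((240,405),66,2.9,o),"back",g((183,105),66,2.9,o),g((187,405),66,2.9,o))
h=d["img"].astype(int)
def fit(m,z):
    return px2w(d,np.argwhere(m).mean(0),z)[:2].round(1)
y=(h[...,0]>120)&(h[...,1]>110)&(h[...,2]<70); y[:, :195]=0; y[:,225:]=0; y[:150]=0;y[240:]=0
for a,b in((150,195),(195,240)):
    m=y.copy(); m[:a]=0; m[b:]=0; print("yellow blob",m.sum(), [fit(m,z) for z in(10,20)])
r=(h[...,0]>140)&(h[...,1]<80); r[:190]=0;r[212:]=0;r[:,:145]=0;r[:,180:]=0
print("red",r.sum(),fit(r,20))
```

```text
yellow 8 [588.1  66.1] [449.6  60.9]
yellow 16 [586.7  65.2] [449.1  60.1]
yellow 25 [585.   64.2] [448.4  59.1]
tail mid [509.2 238.7] [510.3 193.8] guide ends [532.  254.8] [485.1 252.1]
rail front [664.  105.6] [368.5  88.5] back [662.9 157.4] [367.2 139.7]
yellow blob 33 [array([582.4,  83.6]), array([580.7,  82.3])]
yellow blob 2 [array([462. ,  89.2]), array([461.2,  87.9])]
red 0 [nan nan]<stdin>:10: RuntimeWarning: Mean of empty slice.
  ret = um.true_divide(
```

```bash
python3 -m crank '[[[-1,-0.5,0,-0.5],[-1,-0.6,0,-0.5],[-1,-0.6,0,-0.5],[-1,-0.6,0,-0.5],[-1,-0.6,0,-0.5],[-1,-0.6,0,-0.5],[-1,-0.6,0,-0.5],[-1,-0.6,0,-0.5]]]'
```

```text
clock: 4.62
eef_pos: [629.5, 113.4, 231.4]
tool_rot: [-3.141, -0.0, 3.062]
force: [-0.3, 0.0, -0.4]
width: 42.7
gripper_force: 0.0
```

```bash
python3 -m crank '[[[-0.2,-1,0,-0.5],[-0.2,-1,0,-0.5],[-0.2,-1,0,-0.5],[-0.2,-1,0,-0.1],[-0.2,-1,0,0],[-0.2,-1,0,0],[-0.2,-1,0,0],[0,0,1,0],[0,0,1,0],[0,0,1,0],[0,0,1,0],[0,0,1,0]]]' -0.4
```

```text
clock: 5.62
eef_pos: [665.1, -59.8, 105.2]
tool_rot: [3.142, 0.0, -3.095]
force: [-0.2, 0.4, 0.3]
width: 60.1
gripper_force: 0.0
```

```bash
python3 -m crank '[[[0,0,1,0],[0,0,1,0],[0,0,1,0],[0,0,0.6,0],[0,0,0.2,0],[0,0,0.1,0],[0,0,0.1,0],[0,0,0,0]]]'; for i in 1; do python3 -m crank '[[[0,0,0.1,0],[0,0,0,0]]]';  python3 -m crank '[[[0,0,0.08,0],[0,0,0,0]]]'; done
```

```text
clock: 6.28
eef_pos: [666.0, -59.9, 7.3]
tool_rot: [-3.141, 0.002, -3.094]
force: [-1.1, -0.1, 0.2]
width: 59.7
gripper_force: 0.0
clock: 6.45
eef_pos: [665.6, -59.9, 4.6]
tool_rot: [-3.141, 0.001, -3.095]
force: [-0.3, 0.4, 0.2]
width: 59.6
gripper_force: 0.0
clock: 6.62
eef_pos: [665.1, -59.8, 2.0]
tool_rot: [3.142, 0.0, -3.094]
force: [-0.6, -0.5, 0.9]
width: 59.7
gripper_force: 0.0
```

```bash
python3 -m crank '[[[0,0,0.08,0],[0,0,0,0]]]'|grep -E "eef|force";  python3 -m crank '[[[0,0,0.06,0],[0,0,0,0]]]'|grep -E "eef|force"
```

```text
eef_pos: [664.9, -59.8, -0.4]
force: [-0.4, 0.4, 0.4]
gripper_force: 0.0
eef_pos: [664.8, -59.8, -2.0]
force: [-0.5, 0.3, -0.4]
gripper_force: 0.0
```

```bash
python3 -m crank '[[[0,0,0.06,0],[0,0,0,0]]]'|grep -E "eef|^force";  python3 -m crank '[[[0,0,0.05,0],[0,0,0,0]]]'|grep -E "eef|^force"
```

```text
eef_pos: [664.9, -59.8, -3.5]
force: [-0.3, 0.4, 0.1]
eef_pos: [664.9, -59.8, -4.7]
force: [-0.3, -0.8, -0.2]
```

```bash
python3 -m crank '[[[0.2,0,0,0],[0.25,0,0,0],[0.25,0,0,0],[0.25,0,0,0],[0.25,0,0,0],[0.25,0,0,0],[0.25,0,0,0],[0.2,0,0,0],[0.1,0,0,0],[0,0,0,0]]]'
python3 - <<'E'
from h import *
blades("top",(545,-63))
E
```

```text
clock: 8.12
eef_pos: [614.2, -62.2, -4.4]
tool_rot: [3.141, -0.001, -3.095]
force: [-0.9, 0.2, 0.5]
width: 59.3
gripper_force: 0.0
```

Run:
```python
from h import *
blades("scene",None);d=blades("top",None)
cv2.imwrite("pics/t2.png",cv2.resize(cv2.cvtColor(d["img"][110:260,150:350],cv2.COLOR_RGB2BGR),None,fx=3.9,fy=3.9,interpolation=2))
```

```text
scene blade 0.73 [555.4 -89.6] [106.  89.] 2.1
scene blade 0.68 [ 659.7 -256.3] [ 69. 104.] 18.8
scene blade 0.59 [ 489.9 -276.2] [107.  73.] 31.9
scene nose 0.93 [ 642.5 -210.2]
scene nose 0.75 [ 438.2 -302.7]
scene org 0.87 [ 491.5 -279.2]
scene org 0.62 [549.  -62.7]
top blade 0.95 [ 654.8 -253.3] [ 70. 106.] 18.1
top blade 0.58 [ 486.8 -272.4] [102.  70.] 32.4
top blade 0.58 [511.4 202.9] [24. 81.] 1.4
top nose 0.79 [ 439.2 -304.1]
top nose 0.57 [ 623.1 -207.3]
top org 0.93 [ 654.1 -256.1]
top org 0.87 [ 492.6 -276.4]
```

View pics/t2.png

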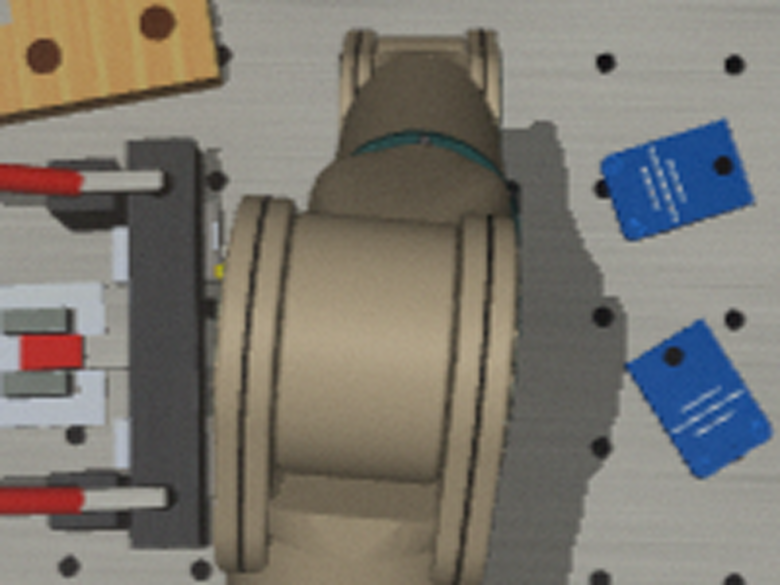

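The arm hides the blade from the top camera. The scene camera shows the blade turned square to the jig, with its centre at x about 552, so I push 28 mm more and back off.

```bash
python3 -m crank '[[[0.2,0,0,0],[0.25,0,0,0],[0.25,0,0,0],[0.25,0,0,0],[0.15,0,0,0],[0.05,0,0,0],[0,0,0,0],[0,0,0,0],[-0.3,0,0,0],[-0.5,0,0,0],[-0.5,0,0,0],[0,0,0,0]]]'; python3 -m crank '[[[0,0,-1,0],[0,-0.6,-1,1],[0,-1,-1,1],[0,-1,-1,1],[0,-1,0,1],[0,-1,0,1]]]'
python3 - <<'E'
from h import *
blades("scene",(523,-65));d=blades("top",(523,-65))
E
```

```text
clock: 9.72
eef_pos: [622.4, -61.5, -4.2]
tool_rot: [3.141, 0.004, -3.094]
force: [0.4, -0.3, 0.5]
width: 59.5
gripper_force: 0.0
clock: 10.22
eef_pos: [605.5, -176.9, 97.6]
tool_rot: [3.141, 0.004, 2.785]
force: [0.9, 0.1, 0.2]
width: 59.7
gripper_force: 0.0
scene blade 0.75 [526.  -48.8] [108. 131.] 2.6
scene nose 0.84 [525.5  14.6]
scene nose 0.17 [504.7 -54.7]
scene org 0.64 [520.6 -53.4]
top blade 0.56 [524.5 -47.1] [100. 131.] 4.5
top nose 0.59 [526.7  25.3]
top org 0.72 [527.1 -55.4]
```

```bash
python3 -m crank '[[[0,0,0,1],[0,0,0,1],[0,0,0,1],[0,0,0,1],[0,0,0,1],[0,0,0,1],[0,0,0,1],[0,0,0,1],[0,0,0,1],[0,0,0,1],[0,0,0,1],[0,0,0,1]]]' >/dev/null; python3 -m crank '[[[0,0,0,1],[0,0,0,1],[0,0,0,0.5],[0,-1,0,0],[0,-1,0,0],[0,-1,0,0],[0,0,0,0]]]'
python3 - <<'E'
from h import *
blades("scene",(523,-65));d=blades("top",(523,-65))
E
```

```text
clock: 12.2
eef_pos: [523.6, -179.0, 95.0]
tool_rot: [-3.135, -0.003, 1.628]
force: [-0.8, 0.5, 0.6]
width: 59.7
gripper_force: 0.0
scene blade 0.71 [526.1 -60.7] [111. 154.] 3.8
scene nose 0.93 [517.    3.5]
scene org 0.8 [507.6 -54.7]
top blade 0.64 [559.3 -21.6] [ 54. 119.] 31.2
top nose 0.62 [522.8  24.6]
top org 0.54 [528.3 -52.9]
```

```bash
python3 -m crank '[[[0,0.25,0.5,0],[0.2,0,1,0],[0,0,1,0],[0,0,1,0],[0,0,0.3,0],[0,0,0.1,0],[0,0,0.05,0],[0,0,0,0],[0,0,0,0]]]'
```

```text
clock: 13.35
eef_pos: [536.4, -174.8, -2.1]
tool_rot: [3.14, 0.001, 1.629]
force: [0.1, 0.3, 0.4]
width: 59.8
gripper_force: 0.0
```

```bash
python3 -m crank '[[[0,-0.24,0.08,0],[0.25,0,0,0],[0.25,0,0,0],[0.25,0,0,0],[0.25,0,0,0],[0.25,0,0,0],[0.25,0,0,0],[0.25,0,0,0],[0.25,0,0,0],[0.25,0,0,0],[0.15,0,0,0],[0,0,0,0]]]'
python3 - <<'E'
from h import *
blades("scene",(523,-35));d=blades("top",(523,-35))
d=cam("scene")
cv2.imwrite("pics/s3.png",cv2.resize(cv2.cvtColor(d["img"][130:260,190:350],cv2.COLOR_RGB2BGR),None,fx=4.6,fy=4.6,interpolation=2))
E
```

```text
clock: 14.35
eef_pos: [526.3, -114.0, -4.9]
tool_rot: [3.141, -0.0, 1.63]
force: [0.7, -1.9, 5.4]
width: 59.7
gripper_force: 2.6
scene blade 0.79 [523.  -30.5] [105. 152.] 5.3
scene nose 0.92 [514.7  39.4]
scene nose 0.52 [529.6 -37.1]
scene org 0.91 [521.9 -28.4]
```

View pics/s3.png

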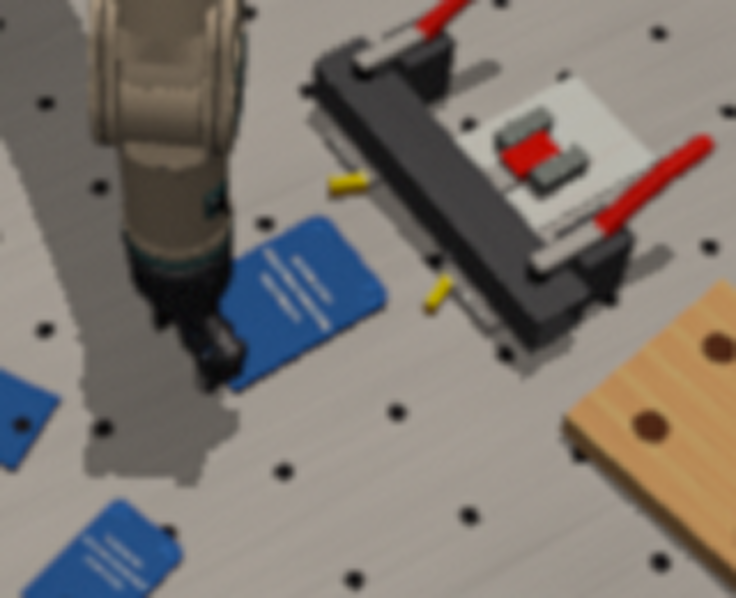

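The crop shows the blade's nose squarely facing the mouth, with nose corners at (320, 222) and (385, 295) and lead-in tips at (335, 183) and (432, 303). I'll compare their midpoints.

Run:
```python
from h import *
d=cam("scene")
g=lambda c,z: px2w(d,(130+c[1]/4.6-.4,190+c[0]/4.6-.4),z)[:2]
for n,a,b,z in(("yellow",(335,183),(432,303),14),("nose sides",(308,217),(385,303),10),("guides end",(545,112),(580,157),25),("rail front",(318,75),(535,318),66)):
    p,q=g(a,z),g(b,z); print(n,p.round(1),q.round(1),"mid",((p+q)/2).round(1),"ang",np.degrees(np.arctan2(*(q-p)[::-1])).round(1))
```

```text
yellow [452.4  63.9] [588.5  70. ] mid [520.5  67. ] ang 2.6
nose sides [467.9  29. ] [568.1  39.6] mid [518.   34.3] ang 6.0
guides end [485.  248.6] [537.3 246.8] mid [511.1 247.7] ang -1.9
rail front [384.1  87.2] [662.1 108.5] mid [523.1  97.8] ang 4.4
```

```bash
python3 -m crank '[[[0,0,-0.04,0],[0.2,0,0,0],[0.2,0,0,0],[0.2,0,0,0],[0.2,0,0,0],[0.2,0,0,0],[0.1,0,0,0],[0,0,0,0]]]'; python3 -m crank '[[[0.2,0,0,0],[0.2,0,0,0],[0.2,0,0,0],[0.1,0,0,0],[0,0,0,0]]]'
```

```text
clock: 15.52
eef_pos: [524.1, -85.7, -4.4]
tool_rot: [-3.141, -0.001, 1.63]
force: [-0.3, -0.1, 0.1]
width: 59.8
gripper_force: 0.0
clock: 15.93
eef_pos: [523.2, -68.4, -4.3]
tool_rot: [-3.141, -0.001, 1.63]
force: [-0.2, -0.5, 0.2]
width: 60.0
gripper_force: 0.0
```

```bash
python3 - <<'E'
from h import *
blades("scene",(520,18))
E
python3 -m crank '[[[0.1,0,0,0],[0.12,0,0,0],[0.12,0,0,0],[0.12,0,0,0],[0.12,0,0,0],[0.12,0,0,0]]]'; python3 -m crank '[[[0.12,0,0,0],[0.12,0,0,0],[0.1,0,0,0],[0,0,0,0],[0,0,0,0]]]'
python3 - <<'E'
from h import *
d=blades("scene",(520,42))
cv2.imwrite("pics/s4.png",cv2.resize(cv2.cvtColor(d["img"][130:260,190:350],cv2.COLOR_RGB2BGR),None,fx=4.6,fy=4.6,interpolation=2))
E
```

```text
scene blade 0.68 [522.9  21.2] [106. 141.] 4.1
scene nose 0.9 [513.4  95.7]
scene org 0.94 [519.8  13.4]
clock: 16.63
eef_pos: [522.6, -52.3, -4.1]
tool_rot: [3.141, 0.0, 1.629]
force: [1.4, -2.1, -0.5]
width: 60.2
gripper_force: 1.0
clock: 17.05
eef_pos: [521.5, -43.1, -4.3]
tool_rot: [-3.141, -0.001, 1.63]
force: [0.0, -0.3, -0.1]
width: 59.9
gripper_force: 0.0
scene blade 0.6 [519.9  39.7] [100. 124.] 1.2
scene nose 0.98 [511.5 104.9]
scene org 0.89 [522.  45.]
```

View pics/s4.png

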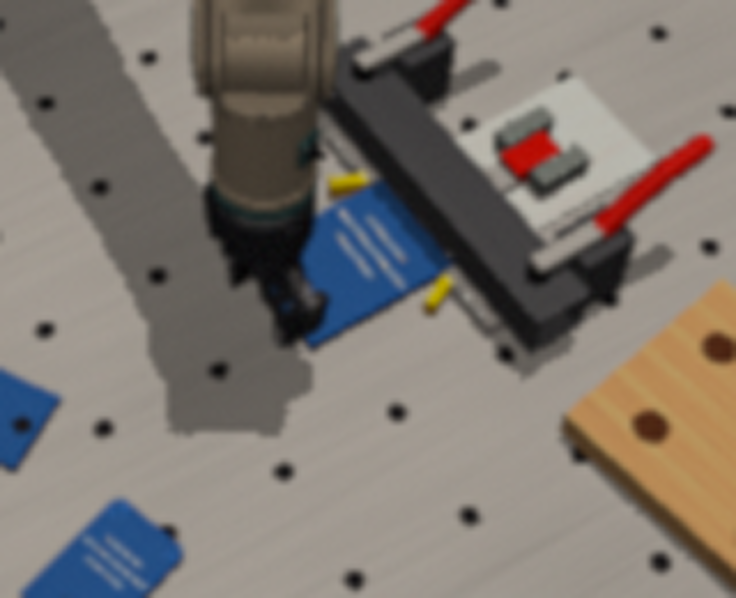

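The crop shows the blade inside both lead-ins and under the rail, lying straight. Now I'll feel for the tongue in small steps.

```bash
f(){ grep -E "eef|^force"|tr '\n' ' ';echo;}
python3 -m crank '[[[0.04,0,0,0],[0.04,0,0,0]]]'|f; python3 -m crank '[[[0.04,0,0,0],[0.04,0,0,0]]]'|f; python3 -m crank '[[[0.04,0,0,0],[0.04,0,0,0]]]'|f; python3 -m crank '[[[0.04,0,0,0],[0.04,0,0,0]]]'|f
```

```text
eef_pos: [521.8, -42.4, -4.2] force: [0.5, -1.7, -0.7] 
eef_pos: [521.9, -40.4, -4.2] force: [1.6, -1.5, -1.2] 
eef_pos: [521.7, -38.2, -4.2] force: [0.6, -1.6, -1.8] 
eef_pos: [521.5, -36.0, -4.2] force: [0.7, -1.9, -0.4]
```

```bash
f(){ grep -E "eef|^force"|tr '\n' ' ';echo;}
python3 -m crank '[[[0.04,0,0,0],[0.04,0,0,0]]]'|f; python3 -m crank '[[[0.04,0,0,0],[0.04,0,0,0]]]'|f; python3 -m crank '[[[0.04,0,0,0],[0.04,0,0,0]]]'|f; python3 -m crank '[[[0.04,0,0,0],[0.04,0,0,0]]]'|f
```

```text
eef_pos: [521.3, -34.0, -4.2] force: [1.2, -2.4, -1.1] 
eef_pos: [521.2, -31.9, -4.2] force: [1.9, -3.1, -0.6] 
eef_pos: [521.8, -31.1, -4.1] force: [1.6, -5.7, -2.5] 
eef_pos: [521.8, -30.8, -4.0] force: [0.9, -7.5, -1.9]
```

Contact: the arm stalls at y of about -31 with the force rising, so the nose is some 39 mm in. I'll measure the tail's recess now, before pushing on.

```bash
cat >> h.py <<'E'
def tail():
    """sub-pixel recess in top view: red tail end vs guide ends, along image columns"""
    ims=np.mean([ctrl.get_image("top")["img"].astype(float) for _ in range(4)],0)
    d=ctrl.get_image("top")
    red=ims[...,0]-ims[...,1]
    np.save("tail.npy",ims)
    return d,ims
E
python3 - <<'E'
from h import *
d,a=tail()
im=cv2.cvtColor(a.astype(np.uint8),cv2.COLOR_RGB2BGR)
cv2.imwrite("pics/tail1.png",cv2.resize(im[180:222,128:182],None,fx=14,fy=14,interpolation=cv2.INTER_NEAREST))
np.set_printoptions(linewidth=200)
red=(a[...,0]-a[...,1]).round().astype(int); g=a.mean(2).round().astype(int)
print("cols 146-172")
for r in (198,199,200,201,202): print("red",r,red[r,146:172])
for r in (190,191,192,193,207,208,209,210): print("grey",r,g[r,144:172])
E
```

```text
cols 146-172
red 198 [14 14 14 16 14 14 13 14 13 13 15 13 14 14 14 14 15 15 14 13 14 14 14 14 14 14]
red 199 [14 13 14 14 14 14 14 13 13 14 12 14 12 13 14 14 14 13 12 12 13 14 14 14 15 13]
red 200 [15 14 12 14 14 13 13 14 12 13 14 14 13 13 14 13 13 13 13 14 14 14 13 14 14 14]
red 201 [14 13 14 14 14 13 14 14 14 13 14 13 14 14 14 14 15 14 14 14 14 14 14 14 14 14]
red 202 [15 15 14 14 14 14 14 15 15 14 14 14 14 14 15 14 15 15 14 14 14 14 15 15 14 14]
grey 190 [134 134 135 135 136 135 135 134 134 134 133 133 134 132 133 133 133 133 134 134 133 132 133 132 132 131 131 132]
grey 191 [136 137 136 136 136 137 136 136 136 136 136 134 134 135 134 135 134 136 133 134 134 134 135 134 134 135 134 134]
grey 192 [138 137 138 137 138 138 138 137 137 138 138 137 136 137 136 137 136 137 137 136 136 136 135 135 136 136 134 134]
grey 193 [138 138 138 139 137 138 139 139 139 138 138 138 139 138 137 137 138 138 137 138 138 136 138 137 136 137 136 136]
grey 207 [150 151 149 152 150 150 150 149 149 149 150 150 150 149 150 150 149 150 149 149 150 150 149 149 149 151 150 150]
grey 208 [149 149 150 150 148 150 151 149 150 150 150 150 150 149 149 150 149 150 148 149 150 149 150 148 149 150 149 148]
grey 209 [150 150 150 149 148 150 149 149 149 148 148 150 148 149 149 149 149 149 150 150 150 149 150 148 148 148 150 148]
grey 210 [149 150 149 149 149 149 150 149 149 148 150 150 150 148 150 149 149 148 148 149 149 149 149 149 150 149 149 149]
```

View pics/tail1.png

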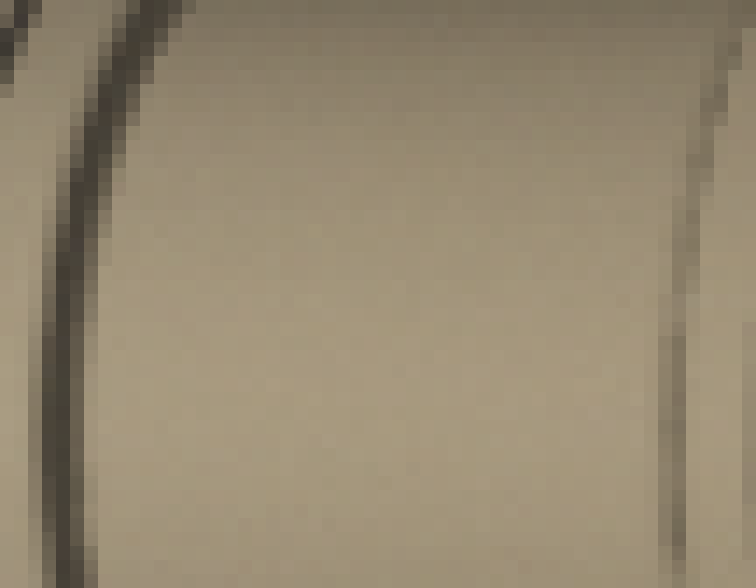

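The arm hides the tail from above in this pose. I'll use the baseline top picture and the scene camera instead, both rectified into the jig frame.

```bash
cat >> h.py <<'E'
def warp(d,img,z=25,s=8):
    """rectify plane z in jig frame: x 90..200 mm, y -50..50, s px/mm"""
    a=np.radians(93.0); ex=np.array([np.cos(a),np.sin(a)]); ey=np.array([-ex[1],ex[0]]); O=np.array([518.,90.])
    J=[(90,-50),(200,-50),(200,50),(90,50)]
    src=np.float32([w2px(d,[*(O+ex*x+ey*y),z])[::-1] for x,y in J]); dst=np.float32([((x-90)*s,(y+50)*s) for x,y in J])
    return cv2.warpPerspective(img,cv2.getPerspectiveTransform(src,dst),(110*s,100*s),flags=cv2.INTER_CUBIC)
E
python3 - <<'E'
from h import *
d=cam("scene"); now=np.mean([ctrl.get_image("scene")["img"].astype(float) for _ in range(4)],0).astype(np.uint8)
cv2.imwrite("pics/scene_now.png",now[...,::-1])
dt=cam("top"); t0=cv2.imread("pics/top0.png"); s0=cv2.imread("pics/scene0.png")
W=[warp(dt,t0,s=3.6),warp(d,s0,s=3.6),warp(d,np.ascontiguousarray(now[...,::-1]),s=3.6)]
out=np.hstack([w[90:290,80:] for w in W]); print(out.shape)
cv2.imwrite("pics/tail2.png",cv2.resize(out,None,fx=800/out.shape[1],fy=800/out.shape[1]))
E
```

```text
Traceback (most recent call last):
  File "h.py", line 40, in warp
    return cv2.warpPerspective(img,cv2.getPerspectiveTransform(src,dst),(110*s,100*s),flags=cv2.INTER_CUBIC)
           ~~~~~~~~~~~~~~~~~~~^^^^^^^^^^^^^^^^^^^^^^^^^^^^^^^^^^^^^^^^^^^^^^^^^^^^^^^^^^^^^^^^^^^^^^^^^^^^^^
cv2.error: OpenCV(4.12.0) :-1: error: (-5:Bad argument) in function 'warpPerspective'
> Overload resolution failed:
>  - Can't parse 'dsize'. Sequence item with index 0 has a wrong type
>  - Can't parse 'dsize'. Sequence item with index 0 has a wrong type
```

Run:
```python
from h import *
d=cam("scene"); dt=cam("top"); t0=cv2.imread("pics/top0.png"); s0=cv2.imread("pics/scene0.png"); n=cv2.imread("pics/scene_now.png")
W=[warp(dt,t0,s=4),warp(d,s0,s=4),warp(d,n,s=4)]
out=np.hstack([w[90:310,175:] for w in W]); print(out.shape)
cv2.imwrite("pics/tail2.png",out)
```

```text
(220, 795, 3)
```

View pics/tail2.png

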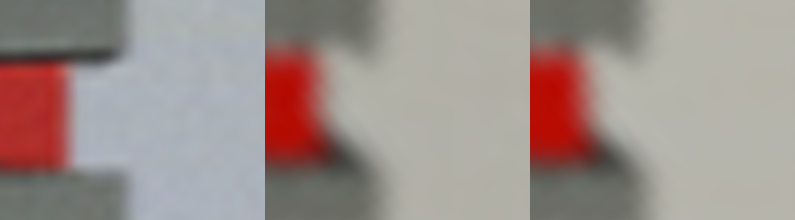

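Recess before contact measures about 13 mm in both cameras (tail end against guide ends, 4 px/mm), and it is practically unchanged now, so about 12.5 mm of travel is needed. That puts the TCP at y of about -18.6, and I'll stop short first to check.

```bash
f(){ grep -E "eef|^force"|tr '\n' ' ';echo;}
python3 -m crank '[[[0,0,0,0]]]'|f; python3 -m crank '[[[0.04,0,0,0],[0.04,0,0,0]]]'|f; python3 -m crank '[[[0.04,0,0,0],[0.04,0,0,0]]]'|f; python3 -m crank '[[[0.04,0,0,0],[0.04,0,0,0]]]'|f;python3 -m crank '[[[0,0,0,0],[0,0,0,0]]]'|f
```

```text
eef_pos: [521.8, -30.7, -4.0] force: [1.7, -6.9, -0.8] 
eef_pos: [521.7, -29.2, -4.0] force: [1.0, -7.5, -0.7] 
eef_pos: [521.6, -27.2, -4.0] force: [1.4, -8.0, -2.1] 
eef_pos: [521.5, -25.2, -4.0] force: [1.4, -7.7, -2.3] 
eef_pos: [521.5, -24.8, -4.0] force: [1.9, -7.6, -1.4]
```

```bash
cat >> h.py <<'E'
def edges(d,img):
    """jig-x (mm, plane z=25) of the red tail's end (50% red), rows across the tail"""
    w=warp(d,img,s=8).astype(float); red=w[...,2]-w[...,1]; g=w.mean(2)
    ys=np.argwhere((red>80).sum(1)>60).ravel(); y0,y1=ys.min(),ys.max(); m=(y0+y1)//2; q=(y1-y0)//6
    p=red[m-q:m+q].mean(0); i=np.argwhere(p>p.max()/2).max()
    return 90+i/8
E
cat > t.py <<'E'
from h import *
d=cam("scene"); n=np.mean([ctrl.get_image("scene")["img"].astype(float) for _ in range(4)],0).astype(np.uint8)[...,::-1].copy()
cv2.imwrite("pics/scene_now2.png",n)
for k,f in (("start","scene0"),("contact","scene_now"),("now","scene_now2")): print(k,edges(d,cv2.imread(f"pics/{f}.png")))
E
python3 t.py
```

```text
start 146.125
contact 146.75
now 152.25
```

Run:
```python
from h import *
d=cam("scene"); dt=cam("top")
for k,dd,f in(("top",dt,"top0"),("scene",d,"scene0"),("scene",d,"scene_now2")):
    w=warp(dd,cv2.imread(f"pics/{f}.png"),s=8).astype(float); red=w[...,2]-w[...,1]; g=w.mean(2)
    ys=np.argwhere((red>60).sum(1)>60).ravel(); y0,y1=ys.min(),ys.max()
    def half(p,lo=330): # last crossing of midpoint between guide (x~150-156mm) and plate (x~170-180)
        a,b=p[8*45:8*60].mean(),p[8*80:8*92].mean(); i=np.argwhere((p-(a+b)/2)*np.sign(a-b)>0).ravel(); i=i[i<8*80]; return 90+i.max()/8
    res=[]
    m=(y0+y1)//2;q=(y1-y0)//6
    p=red[m-q:m+q].mean(0); base=p[8*80:].mean(); r=90+np.argwhere(p>(base+np.median(p[max(0,p.argmax()-20):p.argmax()+20]))/2).max()/8
    for o in (-20,-17,17,20): res.append(half(g[int(m+o*8)-8:int(m+o*8)+8].mean(0)))
    print(k,f,"tail y",y0/8-50,y1/8-50,"red end",r,"guide ends",res)
```

```text
top top0 tail y -11.75 14.5 red end 150.25 guide ends [np.float64(165.875), np.float64(165.375), np.float64(165.125), np.float64(165.5)]
scene scene0 tail y -16.75 12.875 red end 146.125 guide ends [np.float64(162.0), np.float64(162.0), np.float64(160.75), np.float64(162.375)]
scene scene_now2 tail y -15.5 12.875 red end 152.25 guide ends [np.float64(162.0), np.float64(161.5), np.float64(161.125), np.float64(162.5)]
```

Recess at the start is close to the full 14 mm (15 mm apparent, with the tail sitting slightly lower than the guides). I'm aiming for about 13 mm of travel from contact, TCP y of about -18.

```bash
f(){ grep -E "eef|^force"|tr '\n' ' ';echo;}
python3 -m crank '[[[0.04,0,0,0],[0.04,0,0,0],[0.04,0,0,0],[0.04,0,0,0],[0.04,0,0,0]]]'|f;python3 -m crank '[[[0,0,0,0],[0,0,0,0]]]'|f; python3 t.py
```

```text
eef_pos: [521.2, -20.2, -4.0] force: [1.9, -8.3, -1.1] 
eef_pos: [521.2, -19.9, -4.0] force: [1.4, -7.1, -1.7] 
start 146.125
contact 146.75
now 156.75
```

```bash
f(){ grep -E "clock|eef|^force"|tr '\n' ' ';echo;}
python3 -m crank '[[[0.03,0,0,0],[0.03,0,0,0],[0,0,0,0],[0,0,0,0]]]'|f; python3 -m crank '[[[-0.1,0,0,0],[-0.4,0,0,0],[-0.8,0,0,0],[-1,0,0,0],[-0.5,0,-0.5,0],[0,0,-1,0],[0,0,-1,0],[-1,0,-1,0],[-1,0,-1,0],[-1,0,-1,0],[-1,0,0,0],[0,0,0,0]]]'|f; python3 t.py
python3 - <<'E'
from h import *
d=blades("scene",(518,55)); dt=blades("top",(518,50))
t=np.mean([ctrl.get_image("top")["img"].astype(float) for _ in range(4)],0).astype(np.uint8)[...,::-1].copy(); cv2.imwrite("pics/top_now.png",t)
for f in("top0","top_now"): print(f,edges(dt,cv2.imread(f"pics/{f}.png")))
s=cv2.imread("pics/scene_now2.png")
out=np.hstack([warp(dt,t,s=4)[60:340,120:],warp(d,s,s=4)[60:340,120:]])
c=cv2.resize(t[140:250,130:300],None,fx=out.shape[1]/170,fy=out.shape[1]/170*.6)
out=np.vstack([out,c[:300]]); print(out.shape); cv2.imwrite("pics/fin.png",out)
E
```

```text
clock: 21.5 eef_pos: [521.1, -18.5, -4.0] force: [2.5, -6.3, -2.3] 
clock: 22.5 eef_pos: [530.4, -192.0, 135.6] force: [0.2, -0.6, -0.5] 
start 146.125
contact 146.75
now 158.875
scene blade 0.71 [519.3  45.3] [105. 116.] 4.9
scene nose 0.66 [514.8 136.9]
scene org 0.57 [516.5  74.2]
top blade 0.68 [519.4  46.7] [104. 113.] 2.4
top nose 0.68 [510.6 146.7]
top org 0.68 [515.4  73.7]
top0 150.125
top_now 162.875
(528, 640, 3)
```

View pics/fin.png

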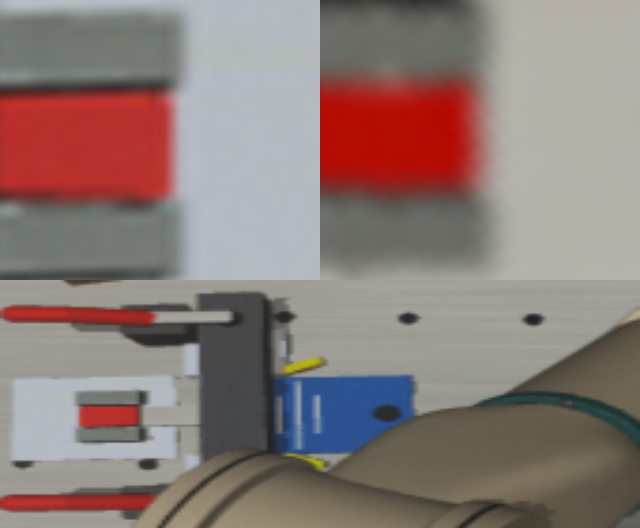

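The tail's end has moved 12.75 mm in both cameras. With a start of 0 to 4 mm the joint stands at 12.75 to 16.75 mm, within the band, and the picture shows it flush to about 1–2 mm. The blade lies straight in the gap and the robot is clear, so I'm handing in.

```bash
python3 -c "
from cell import ctrl
print(ctrl.finish_job())"
```

```text
the job is handed in; nothing more can be done
None
```

I handed the job in at about 23 s on the robot's clock: the blade lies straight in the slot, and the tongue moved about 12.75 mm, leaving its tail within about 2 mm of flush in the pictures; the hand-in gave no verdict.

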